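# Check a crystal brush-end blank in the inspection light

### The arm

A 6-joint arm with a two-finger parallel gripper is mounted at the origin on the work surface. World frame = base frame: x ahead of the robot, y to its left, z up, the work surface at z = 0. Lengths are in m, angles in rad, forces in N, time in s.
With the tool pointing down it reaches from about 0.25 to 0.725 m from the base axis. Payload 4 kg.
Tool frame: the origin (TCP) lies on the centre line of the jaws, within the pads' length; the fingertips stand ahead of it and the grasp point (between the pads) lies 11 mm behind it (bot.tip_extent is the z of the fingertips in the tool frame, in m); z points along the fingers, y is the direction in which the jaws open and shut (so a half turn about z gives the same grasp; the last joint's range is limited). The gripper opens to 85 mm and grips with 20 to 120 N. Pads are 22 mm wide; open, the fingers measure 114 mm over their backs; the gripper's body (76 mm by 85 mm) begins 54 mm behind the grasp point. The pads swing forward as they close: fully open they stand 13 mm farther back than shut.
Start: joints at [1.194, 0.241, 0.005, 1.335, 0, 1.571], TCP at [0.184, 0.465, 0.239] pointing down, gripper open.
Joint ranges: [-2.72, 2.72], [-1.05, 1.87], [-1.09, 1.28], [-1.99, 2.15], [-1.42, 1.44], [-3.14, 3.14]. Speed limits (rad/s): [2.79, 2.79, 3.14, 3.14, 3.14, 3.14].

### API

Orientations are given as a unit quaternion [x, y, z, w].
In Python, from workcell import bot gives the robot as it stands.
- The arm moves only by the shell command python3 -m jog 'ROWS'. ROWS is JSON, a list that holds one entry, the list of rows, each a list of 7 numbers: the shift along the world's x, y, z in m, then the turn, a rotation vector about the world's x, y, z in degrees, then the closure in counts, from 0 (fully open) to 255 (shut). In form: [[[tx, ty, tz, ax, ay, az, fingers], ...]]. A call has 1 to 10 rows; each row is the pose to reach, as a shift and turn from the pose commanded when the call began; what a row does not reach only later rows make up. A row lasts 1/12 s, in which the tool goes at most 41.7 mm and 7.16 degrees, less where a joint would pass 70% of its speed; a pose out of reach is approached as far as the arm can. A call with a gripper value outside its range is refused whole. The fingers move at their own pace and stop on an object; the grip force is fixed at half the most. Time passes only in rows, so rows that repeat a pose let the fingers close. It gives the time, the measured TCP pose, the force and the opening at its end, in the units of the state.
- bot.get_obs(): the state, without advancing time (a new reading comes with each control period).
- bot.camera(name): name is "scene" or "top" or "wrist"; returns the picture (400x640x3 uint8, blue, green, red); there is no depth.
- bot.camera_model(name): a dict with "K" (3x3 intrinsics, pixels), "T" (4x4, takes a point from camera to world coordinates). Camera axes: x right, y down, z forward; pixel columns grow to the right and rows downward; lengths in m; the calibration is good to about 2 mm. A picture is of the moment at which its call begins: read the wrist's pose just before it. camera_model takes no time and is no camera call; for the wrist camera it gives the pose at the moment of the call.
- bot.job_done(): hands the job in, once; it reports no verdict.
The state is a dict: "clock": time; "joint_pos": joint angles; "joint_vel": joint speeds; "tau": joint torques, N m; "eef_pos": TCP position; "tool_rot": TCP orientation; "ft_force": force on the tool from outside, world axes, zero at the start; "ft_torque": the same for the moment, N m; "grip_width": finger opening in m.
Only numpy, scipy, OpenCV 4.12 (cv2) and the standard library are available. Lean on these libraries where they do the work, as an engineer would, in place of code of your own. Each camera call takes 0.05 s, during which the arm holds its last target. There are 200 camera calls.

### The job

Stop the glare from the inspection lamp's open top: set its loose cap on the lamp's rim so that it sits seated and level, without dropping it, and let go. Then pick up the crystal blank, touching it by its two frosted sides only and never on the polished windows, and hold it upright in the light path, halfway between the lamp's nozzle and the magnifier, with the middle of its windows centred on the beam and square to it, touching neither the lamp nor the magnifier. Finish while holding it still there, and leave everything else on the table where it stands.

Things in the scene. Friction and masses are not known exactly. Their poses are not given: they have to be found in the camera images.
- bench: inspection bench, fixed: dark grey rail 270 x 44 mm (top 18 mm high, cross feet 80 mm wide) with a round grey lamp house at one end and a black magnifier ring at the other. Origin on the table under the middle of the light path (white line across the rail); x along rail and horizontal beam, from lamp to magnifier; z up. Lamp house centre at x = -125 mm
- lamp_rim (a point): centre of the lamp house's open top, in the plane of its rim, 112 mm above the table. The lamp house is 80 mm in diameter outside, 72 mm inside. Axes as the bench's
- beam_mid (a point): middle of the light path: on the beam axis, halfway between nozzle and magnifier, 78 mm above the table; x along the beam, z up. The lamp's nozzle (37 mm diameter) ends 58 mm before it, the magnifier ring (50 mm diameter, 18 mm thick, top 103 mm above the table) begins 58 mm after it; below it only the rail, 18 mm high
- cap: loose grey cap of the lamp, 140 g, lying on the table, black knob up. Origin at the centre of its underside, z up. From below: a plug 66 mm in diameter, 6 mm high (drops loosely inside the rim), a disc 88 mm in diameter, 5 mm thick (its underside, at 6 mm, rests on the rim), an upright cylindrical knob 24 mm in diameter from 11 to 39 mm high
- cap_seat (a point): centre of the underside of the cap's disc, 6 mm above the cap's origin; it meets lamp_rim when the cap is seated
- cap_knob (a point): centre of the cap's knob, 25 mm above the cap's origin
- crystal: clear crystal blank, 25 x 25 x 60 mm, 95 g, standing on a felt tray 6 mm above the table beside two opaque blanks of the same size (horn, jade), 75 mm apart. Origin at the centre of its underside, z up. Sides facing local +x and -x are frosted white all over: grip only there, 25 mm across. Sides facing local +y and -y are the polished clear windows; both ends are frosted
- crystal_windows: the polished clear windows of the crystal, part of it. Origin at the middle of the windows, 30 mm above the crystal's underside; axes as the crystal's (y through the windows)
- tin: closed round steel tin with a yellow lid, 79 mm diameter, 38 mm high, origin at the centre of its underside; leave it
- horn: black horn blank standing on the tray, 25 x 25 x 60 mm, origin at the centre of its underside; leave it
- jade: green jade blank standing on the tray, 25 x 25 x 60 mm, origin at the centre of its underside; leave it
- bowl: small black bowl, 100 mm across, 50 mm high, origin at the centre of its underside; leave it
- caliper: steel caliper lying flat, 200 mm long along its x, origin at the middle of its beam; leave it
- oilstone: oilstone on a wooden base, 200 mm along its x, 60 mm wide, 30 mm high, origin at the centre of its underside; leave it
- knife: trimming knife lying flat, 210 mm along its x with the dark handle to -x, 16 mm high, origin where handle and blade meet; leave it
Mind the look-alikes: they are no part of the job. Of the things shaped like the cap, the grey one is meant.

How it is judged:
By the outcome, as a careful person would: the job done as asked, in the order asked, and still so for the second after the job is handed in, while the arm keeps its last pose, push and grip.
It also fails if it takes over 64 s, if anything falls off the work surface, if the arm or the gripper's body presses on something with over 40 N, if the wrist force passes 120 N, or if a joint passes its speed limit or range.

## Working session

There is one attempt and no reset: what is moved stays moved. The work goes in short steps, Python scripts to look and compute and a shell command to move; the robot and the scene stay as the last step left them, time stands still between calls to the robot, and variables do not carry over. Pictures are saved under pics/ and viewed, about 8 in all and at most 12, crops included, and the job is handed in when it is done.

```bash
mkdir -p pics; ls
python3 - <<'E'
from workcell import bot
import cv2
o=bot.get_obs();print(o['clock'],o['eef_pos'],o['tool_rot'],o['grip_width'],bot.tip_extent)
for n in('top','scene'):
    cv2.imwrite(f'pics/{n}0.png',bot.camera(n));m=bot.camera_model(n);print(n,m['K'].tolist(),m['T'].round(4).tolist())
E
```

```text
pics
0.0 [0.18375341 0.46435983 0.23842113] [ 1.87306987e-01  9.82300877e-01 -1.01920505e-03 -2.01927902e-04] 0.08520449954268187 0.008
top [[423.3242266840896, 0.0, 317.28136396446376], [0.0, 423.3242266840896, 199.27121125118194], [0.0, 0.0, 1.0]] [[-0.0256, -0.9864, 0.1625, 0.3537], [-0.9995, 0.0284, 0.015, -0.032], [-0.0194, -0.162, -0.9866, 1.2525], [0.0, 0.0, 0.0, 1.0]]
scene [[407.60183924214556, 0.0, 320.4265565414629], [0.0, 407.60183924214556, 196.55347433003857], [0.0, 0.0, 1.0]] [[0.6731, 0.6418, -0.3675, 0.9301], [0.7395, -0.5892, 0.3256, -0.3936], [-0.0075, -0.4909, -0.8712, 1.0341], [0.0, 0.0, 0.0, 1.0]]
```

View pics/top0.png

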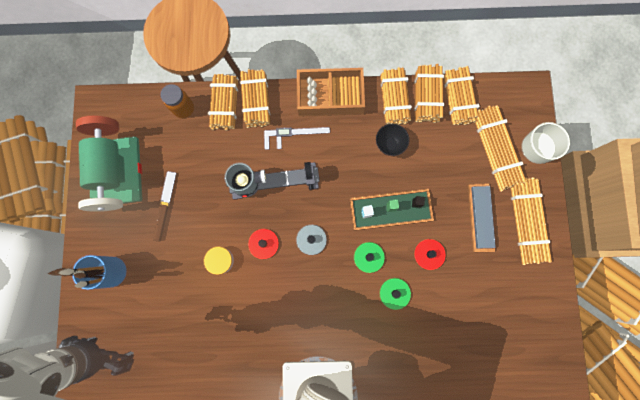

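View pics/scene0.png

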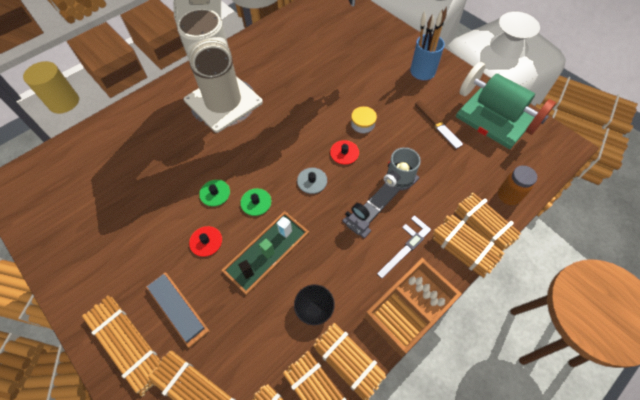

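The top view shows the grey cap at (311,239), the lamp's open top at (240,179) and the magnifier at (313,176). The crystal is the white blank at (368,211), with jade at (394,205) and horn at (419,202). The scene view agrees. Next I'll get rough positions.

```bash
cat > h.py <<'E'
from workcell import bot
import numpy as np, cv2
def ray(m,u,v,z):
    d=m['T'][:3,:3]@np.linalg.solve(m['K'],[u,v,1.]);o=m['T'][:3,3]
    return o+d*(z-o[2])/d[2]
def proj(m,p):
    q=m['T'][:3,:3].T@(np.asarray(p)-m['T'][:3,3]);q=m['K']@q;return q[:2]/q[2]
def tri(m1,p1,m2,p2):
    A=[];b=[]
    for m,p in((m1,p1),(m2,p2)):
        d=m['T'][:3,:3]@np.linalg.solve(m['K'],[*p,1.]);d/=np.linalg.norm(d);P=np.eye(3)-np.outer(d,d);A.append(P);b.append(P@m['T'][:3,3])
    return np.linalg.lstsq(np.vstack(A),np.hstack(b),rcond=None)[0]
E
python3 - <<'E'
from h import *
t=bot.camera_model('top');s=bot.camera_model('scene')
for n,p,z in[('cap',(311,239),.011),('lamp',(240,178),.112),('mag',(313,173),.1),('crys',(368,210),.066),('jade',(394,204),.066),('horn',(419,200),.066)]:
    print(n,ray(t,*p,z).round(3))
for n,p,z in[('cap',(313,180),.011),('lamp',(404,162),.112),('mag',(361,211),.09),('crys',(285,225),.066),('horn',(246,268),.066)]:
    print('s',n,ray(s,*p,z).round(3))
w=bot.camera_model('wrist');o=bot.get_obs();print(w['K'].round(1).tolist(),w['T'].round(3).tolist(),proj(t,o['eef_pos']))
E
```

```text
cap [0.441 0.008 0.011]
lamp [0.607 0.197 0.112]
mag [ 0.618 -0.005  0.1  ]
crys [ 0.514 -0.156  0.066]
jade [ 0.529 -0.23   0.066]
horn [ 0.539 -0.301  0.066]
s cap [0.442 0.01  0.011]
s lamp [0.615 0.191 0.112]
s mag [0.635 0.008 0.09 ]
s crys [ 0.522 -0.158  0.066]
s horn [ 0.547 -0.305  0.066]
[[276.3, 0.0, 326.8], [0.0, 276.3, 203.6], [0.0, 0.0, 1.0]] [[0.367, 0.88, 0.3, 0.107], [0.93, -0.347, -0.121, 0.494], [-0.003, 0.323, -0.946, 0.374], [0.0, 0.0, 0.0, 1.0]] [113.36560329 348.70195291]
```

Both views agree to within 1–2 cm, and the sizes are plausible: the blanks come out about 75 mm apart and the lamp about 0.20 m from the magnifier. I'll move for a closer wrist look.

```bash
python3 -m jog '[[[0.26,-0.41,0.03,0,0,21.5,0],[0.26,-0.41,0.03,0,0,21.5,0],[0.26,-0.41,0.03,0,0,21.5,0],[0.26,-0.41,0.03,0,0,21.5,0],[0.26,-0.41,0.03,0,0,21.5,0],[0.26,-0.41,0.03,0,0,21.5,0],[0.26,-0.41,0.03,0,0,21.5,0],[0.26,-0.41,0.03,0,0,21.5,0],[0.26,-0.41,0.03,0,0,21.5,0],[0.26,-0.41,0.03,0,0,21.5,0]]]'
python3 -m jog '[[[0.02,-0.038,0,0,0,0,0],[0.02,-0.038,0,0,0,0,0],[0.02,-0.038,0,0,0,0,0],[0.02,-0.038,0,0,0,0,0],[0.02,-0.038,0,0,0,0,0]]]'
python3 - <<'E'
from h import *
o=bot.get_obs();print(o['clock'],o['eef_pos'],o['tool_rot'],o['joint_pos'],abs(o['joint_vel']).max())
m=bot.camera_model('wrist');im=bot.camera('wrist');cv2.imwrite('pics/w1.png',im);np.savez('w1.npz',**m,im=im)
E
```

```text
clock: 0.93
eef_pos: [0.4011, 0.1213, 0.2643]
tool_rot: [0.001, 1.0, 0.0, -0.0]
ft_force: [0.4, -0.0, -0.1]
grip_width: 0.085
clock: 1.35
eef_pos: [0.42, 0.0862, 0.264]
tool_rot: [-0.0, 1.0, 0.0, -0.001]
ft_force: [0.6, 0.9, 0.2]
grip_width: 0.0855
1.35 [0.41997646 0.08622534 0.26403164] [-7.07387808e-05  9.99999850e-01  8.71726690e-05 -5.36841012e-04] [ 2.02229725e-01  8.96533746e-02 -1.13381751e-01  1.36877801e+00
  3.86373860e-04  2.02088051e-01] 0.021790631871803266
```

View pics/w1.png

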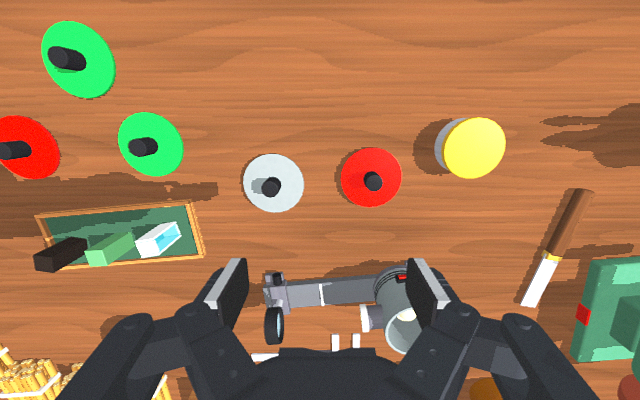

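The wrist view shows the grey cap at (273,183) with its knob near (270,187), and the crystal at about (158,240), with the cyan window visible on the side facing the camera. The bench runs from the lamp at (405,325) to the magnifier at (274,315), and the white mid line is at (321,295).

```bash
cat >> h.py <<'E'
def blob(mask,near):
    n,l,st,c=cv2.connectedComponentsWithStats(mask.astype(np.uint8)); 
    i=1+min(range(n-1),key=lambda i:np.hypot(*(c[i+1]-near)) if st[i+1,4]>30 else 1e9)
    k=max(cv2.findContours((l==i).astype(np.uint8),cv2.RETR_EXTERNAL,cv2.CHAIN_APPROX_NONE)[0],key=len)[:,0].astype(float)
    return k
def circ(m,k,z):
    P=np.array([ray(m,u,v,z)[:2] for u,v in k]);h=cv2.convexHull(P.astype(np.float32))
    s=np.linalg.lstsq(np.c_[2*P,np.ones(len(P))],(P**2).sum(1),rcond=None)[0]
    return s[:2],np.sqrt(s[2]+s[0]**2+s[1]**2),cv2.minEnclosingCircle(h)
E
python3 - <<'E'
from h import *
d=np.load('w1.npz');m=dict(K=d['K'],T=d['T']);im=d['im'];hsv=cv2.cvtColor(im,cv2.COLOR_BGR2HSV)
print(im[190,290],im[265,330],im[300,320],im[295,321])
g=(hsv[...,1]<45)&(hsv[...,2]>130);g[250:]=0
k=blob(g,(273,183));print(circ(m,k,.011))
for n,p,z in[('line',(321,294),.018),('lamp',(404,330),.112)]:print(n,ray(m,*p,z))
cv2.imwrite('pics/c1.png',np.hstack([cv2.resize(im[190:290,20:220],None,fx=3,fy=3,interpolation=2)]))
cv2.imwrite('pics/c2.png',np.vstack([cv2.resize(im[195:275,125:210],None,fx=5,fy=5,interpolation=2)]))
E
```

```text
[240 241 228] [ 73 122 193] [169 157 156] [255 255 255]
(array([0.43929074, 0.00695563]), np.float64(0.04329565501243888), ((0.43947118520736694, 0.006865935865789652), 0.04450090974569321))
line [0.62406634 0.07525194 0.018     ]
lamp [0.60896586 0.18517342 0.112     ]
```

View pics/c2.png

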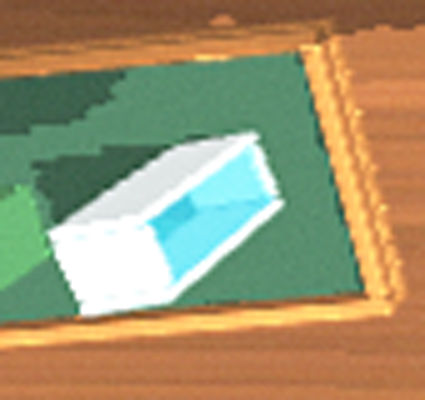

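The crop shows the window (cyan) facing world +y, so the frosted sides face about ±x. The fitted cap radius is 43–44.5 mm against 44 mm nominal, so that fit holds. I'll grasp the cap knob now.

```bash
python3 -m jog '[[[0.0193,-0.0793,-0.08,0,0,0,0],[0.0193,-0.0793,-0.12,0,0,0,0],[0.0193,-0.0793,-0.16,0,0,0,0],[0.0193,-0.0793,-0.2,0,0,0,0],[0.0193,-0.0793,-0.225,0,0,0,0],[0.0193,-0.0793,-0.235,0,0,0,0],[0.0193,-0.0793,-0.241,0,0,0,0],[0.0193,-0.0793,-0.241,0,0,0,0],[0.0193,-0.0793,-0.241,0,0,0,0]]]'
python3 -m jog '[[[0,0,0,0,0,0,150],[0,0,0,0,0,0,255],[0,0,0,0,0,0,255],[0,0,0,0,0,0,255],[0,0,0,0,0,0,255],[0,0,0,0,0,0,255],[0,0,0,0,0,0,255],[0,0,0,0,0,0,255],[0,0,0,0,0,0,255],[0,0,0,0,0,0,255]]]'
```

```text
clock: 2.15
eef_pos: [0.4393, 0.0073, 0.023]
tool_rot: [-0.001, 1.0, 0.0, -0.001]
ft_force: [0.3, -0.2, -0.5]
grip_width: 0.0855
clock: 2.98
eef_pos: [0.4409, 0.0062, 0.0245]
tool_rot: [0.001, 1.0, 0.0, 0.001]
ft_force: [-1.3, 0.4, 6.0]
grip_width: 0.022
```

```bash
python3 -m jog '[[[0,0,0.01,0,0,0,255],[0,0,0.04,0,0,0,255],[0,0,0.08,0,0,0,255],[0,0,0.12,0,0,0,255],[0,0,0.16,0,0,0,255],[0,0,0.2,0,0,0,255],[0,0,0.23,0,0,0,255],[0,0,0.23,0,0,0,255],[0,0,0.23,0,0,0,255]]]'
python3 - <<'E'
from h import *
o=bot.get_obs();print(o['clock'],o['eef_pos'],o['tool_rot'],o['grip_width'],abs(o['joint_vel']).max())
m=bot.camera_model('wrist');im=bot.camera('wrist');t=bot.camera('top');np.savez('w2.npz',**m,im=im,top=t)
t=cv2.resize(t[150:225,215:345],None,fx=5,fy=5,interpolation=2)
cv2.imwrite('pics/w2.png',np.vstack([im[:,:640],np.pad(t[:200],((0,0),(0,0),(0,0)))[:, :640]]))
E
```

```text
clock: 3.73
eef_pos: [0.4411, 0.0059, 0.2552]
tool_rot: [0.001, 1.0, 0.0, 0.002]
ft_force: [-0.3, -0.4, -3.0]
grip_width: 0.0218
3.7333 [0.44109078 0.00590049 0.25515152] [8.82777931e-04 9.99996825e-01 2.09434075e-06 2.36023620e-03] 0.021833475930815693 0.07922800203360147
```

View pics/w2.png

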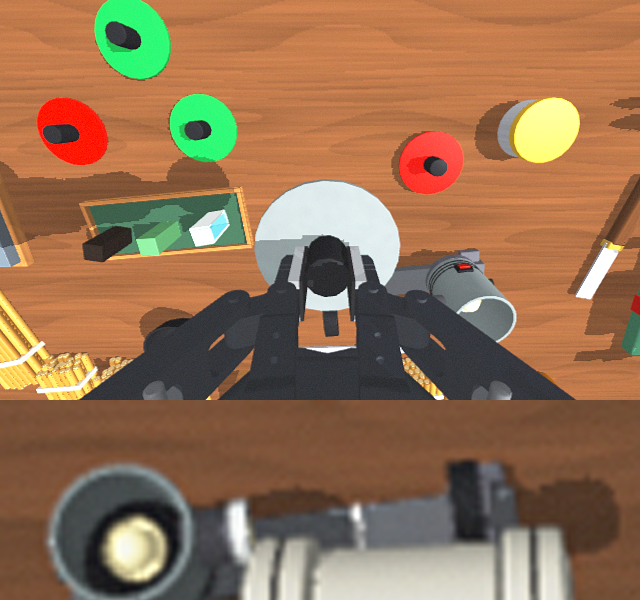

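The cap is held level enough, and the lamp rim is visible in the wrist view at about (482,308). In the top view it's at about (240,179). Next is fitting the rim with its known radius.

```bash
cat >> h.py <<'E'
from scipy.optimize import least_squares
def rimfit(m,im,seed,z,R,lo,hi,box,satmax=70):
    hsv=cv2.cvtColor(im,cv2.COLOR_BGR2HSV);x0,y0,x1,y1=box
    g=np.zeros(im.shape[:2],bool);g[y0:y1,x0:x1]=(hsv[...,1]<satmax)[y0:y1,x0:x1]
    k=blob(g,seed);P=np.array([ray(m,u,v,z)[:2] for u,v in k])
    k_ok=(k[:,0]>x0+1)&(k[:,0]<x1-2)&(k[:,1]>y0+1)&(k[:,1]<y1-2);P=P[k_ok]
    c=ray(m,*seed,z)[:2];away=c-m['T'][:2,3];a0=np.arctan2(away[1],away[0])
    for _ in range(6):
        q=P-c;a=np.degrees((np.arctan2(q[:,1],q[:,0])-a0+np.pi)%(2*np.pi)-np.pi);s=(a>lo)&(a<hi)&(abs(np.hypot(*q.T)-R)<.008)
        c=least_squares(lambda x:np.hypot(*(P[s]-x).T)-R,c,loss='soft_l1',f_scale=.001).x
    q=P[s]-c;return c,s.sum(),(np.hypot(*q.T)-R).std(),np.ptp(a[s])
E
python3 - <<'E'
from h import *
d=np.load('w2.npz');m=dict(K=d['K'],T=d['T']);im=d['im']
print(rimfit(m,im,(482,308),.112,.04,-85,85,(430,240,560,360)))
print(rimfit(m,im,(482,308),.112,.04,-60,60,(430,240,560,360)))
t=bot.camera_model('top');i=cv2.imread('pics/top0.png')
print(rimfit(t,i,(240,179),.112,.04,-85,85,(215,155,256,200),90),rimfit(t,i,(240,179),.112,.04,-140,100,(215,155,256,200),90))
s=bot.camera_model('scene');i=cv2.imread('pics/scene0.png')
print(rimfit(s,i,(404,162),.112,.04,-85,85,(380,140,430,190),80))
# cap in hand: disc top plane (origin z = TCPz-~.024 -> disc top +.011)
E
```

```text
(array([0.61124101, 0.19933004]), np.int64(42), np.float64(0.0015342586896390958), np.float64(86.46994110681955))
(array([0.61150548, 0.19917171]), np.int64(31), np.float64(0.0017382039756091974), np.float64(60.91458309624285))
(array([0.61188516, 0.20127279]), np.int64(39), np.float64(0.0008727693552882526), np.float64(163.5044666364272)) (array([0.61193333, 0.20116578]), np.int64(49), np.float64(0.0009287310156546717), np.float64(211.1341217304249))
(array([0.61104513, 0.20135672]), np.int64(35), np.float64(0.0007868184570149804), np.float64(163.9506667843997))
```

The top, scene and wrist fits put the rim at about (0.6115, 0.201), and the 126 mm to the mid line matches the 125 mm given. Now the cap's offset in the hand.

Run:
```python
from h import *
d=np.load('w2.npz');m=dict(K=d['K'],T=d['T']);im=d['im'];hsv=cv2.cvtColor(im,cv2.COLOR_BGR2HSV)
g=(hsv[...,1]<45)&(hsv[...,2]>130);g[290:]=0;g[:,:250]=0;g[:,402:]=0
k=blob(g,(327,230))
k=k[(k[:,1]<262)]
h=cv2.convexHull(k.astype(np.int32))[:,0].astype(float)
h=np.array([p for p in k if cv2.pointPolygonTest(h.astype(np.float32).reshape(-1,1,2),tuple(p),True)<1.5])
for z in(.2417,.2367):
    P=np.array([ray(m,u,v,z)[:2] for u,v in h]);r=least_squares(lambda x:np.hypot(*(P-x[:2]).T)-.044,[.44,.006],loss='soft_l1',f_scale=.001)
    r2=least_squares(lambda x:np.hypot(*(P-x[:2]).T)-x[2],[.44,.006,.04],loss='soft_l1',f_scale=.001)
    print(z,r.x,r.cost,r2.x,len(P))
print(m['T'][:3,3], bot.get_obs()['eef_pos'])
```

```text
0.2417 [0.43981381 0.0045464 ] 0.00026550920955754735 [0.4385693  0.00452975 0.04299742] 239
0.2367 [0.44073527 0.00453103] 0.0002500352903943211 [0.44129772 0.00452507 0.0444571 ] 239
[0.35808272 0.00466533 0.38980806] [0.43903066 0.00590839 0.25206409]
```

The cap sits about (-1, -1.4) mm from the TCP. I'll carry it over the lamp.

```bash
python3 -m jog '[[[0.028,0.031,0,0,0,0,255],[0.055,0.062,0,0,0,0,255],[0.083,0.093,-0.01,0,0,0,255],[0.11,0.124,-0.02,0,0,0,255],[0.138,0.155,-0.03,0,0,0,255],[0.16,0.18,-0.04,0,0,0,255],[0.169,0.192,-0.06,0,0,0,255],[0.173,0.1955,-0.08,0,0,0,255],[0.173,0.1955,-0.09,0,0,0,255],[0.173,0.1955,-0.09,0,0,0,255]]]'
python3 - <<'E'
from h import *
o=bot.get_obs();print(o['clock'],o['eef_pos'],o['tool_rot'],o['grip_width'],o['ft_force'],abs(o['joint_vel']).max())
m=bot.camera_model('wrist');im=bot.camera('wrist');s=bot.camera('scene');np.savez('w3.npz',**m,im=im,s=s,e=o['eef_pos'])
print(bot.get_obs()['eef_pos'])
cv2.imwrite('pics/w3.png',np.hstack([im[100:400,130:530],cv2.resize(s[90:240,310:510],None,fx=2,fy=2,interpolation=2)]))
E
```

```text
clock: 4.67
eef_pos: [0.6096, 0.2005, 0.157]
tool_rot: [0.001, 1.0, -0.002, -0.006]
ft_force: [-0.4, -0.3, -1.9]
grip_width: 0.0218
4.6667 [0.60955217 0.20051495 0.15699831] [ 5.48333422e-04  9.99982210e-01 -1.96263870e-03 -5.60595249e-03] 0.021847073230304277 [-0.4065872  -0.31303963 -1.90973262] 0.05772926295893119
[0.61179946 0.2005449  0.16203446]
```

View pics/w3.png

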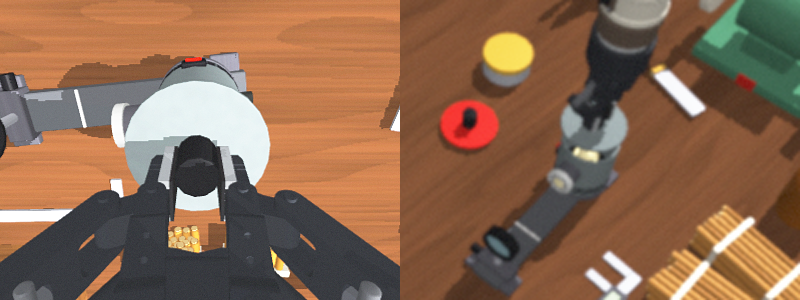

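The cap is above the rim, the right way up. Measuring its disc here.

```bash
cat > capfit.py <<'E'
from h import *
def capfit(m,im,e):
    hsv=cv2.cvtColor(im,cv2.COLOR_BGR2HSV);g=(hsv[...,1]<45)&(hsv[...,2]>150)&(hsv[...,2]<250)
    g=cv2.morphologyEx(g.astype(np.uint8),cv2.MORPH_OPEN,np.ones((5,5)));ys=int(proj(m,[e[0],e[1],e[2]-.02])[1]);g[ys+10:]=0
    cx=proj(m,[e[0],e[1],e[2]-.0135]);r=80
    g[:,:int(cx[0])-r]=0;g[:,int(cx[0])+r:]=0
    k=blob(g,cx-[0,20]);h=cv2.convexHull(k.astype(np.float32))
    k=np.array([p for p in k if p[1]<ys-2 and cv2.pointPolygonTest(h,(float(p[0]),float(p[1])),True)<1.5])
    out=[]
    for dz in(.0135,.0185):
        P=np.array([ray(m,u,v,e[2]-dz)[:2] for u,v in k]);r=least_squares(lambda x:np.hypot(*(P-x[:2]).T)-x[2],[e[0],e[1],.044],loss='soft_l1',f_scale=.001);out.append(np.r_[r.x[:2]-e[:2],r.x[2]].round(4))
    return out,len(k)
if __name__=='__main__':
    for f,e in(('w2.npz',[.44109,.0059,.25515]),('w3.npz',[.60955,.20051,.1570])):
        d=np.load(f);print(capfit(dict(K=d['K'],T=d['T']),d['im'],e))
    m=bot.camera_model('wrist');im=bot.camera('wrist');o=bot.get_obs();e=o['eef_pos'];print(e,o['tool_rot'],capfit(m,im,e))
E
python3 capfit.py
```

```text
([array([-0.002 , -0.0015,  0.0431]), array([ 0.0007, -0.0015,  0.0445])], 189)
([array([-0.0121,  0.0003,  0.0397]), array([-0.0098,  0.0004,  0.041 ])], 124)
[0.61269563 0.20072295 0.16368036] [ 1.22423456e-03  9.99999220e-01 -1.30362921e-04 -2.12275768e-04] ([array([-0.018 ,  0.0012,  0.0386]), array([-0.0158,  0.0013,  0.0399])], 109)
```

The last two fits were spoiled by the mask, since the lamp is grey too. The disc's extreme columns (255–400) match the earlier view, so the in-hand offset hasn't changed. That puts the cap at about (0.612, 0.199), so I'll shift +2 mm in y and lower it.

```bash
python3 -m jog '[[[0,0.002,-0.005,0,0,0,255],[-0.0005,0.002,-0.012,0,0,0,255],[-0.0005,0.002,-0.018,0,0,0,255],[-0.0005,0.002,-0.023,0,0,0,255],[-0.0005,0.002,-0.026,0,0,0,255],[-0.0005,0.002,-0.028,0,0,0,255],[-0.0005,0.002,-0.03,0,0,0,255],[-0.0005,0.002,-0.03,0,0,0,255],[-0.0005,0.002,-0.03,0,0,0,255]]]'
python3 - <<'E'
from h import *
im=bot.camera('wrist');o=bot.get_obs();print(o['eef_pos'],o['tool_rot'],o['ft_force'])
cv2.imwrite('pics/w4.png',cv2.resize(im[60:340,190:470],None,fx=2,fy=2))
E
```

```text
clock: 5.57
eef_pos: [0.6126, 0.2035, 0.1333]
tool_rot: [0.001, 1.0, -0.0, 0.0]
ft_force: [-0.1, -1.0, -1.4]
grip_width: 0.0221
[0.61269042 0.20354854 0.13351279] [7.70502406e-04 9.99999687e-01 3.94465501e-05 1.75911565e-04] [ 0.69638592 -0.23200258 -1.9432484 ]
```

View pics/w4.png

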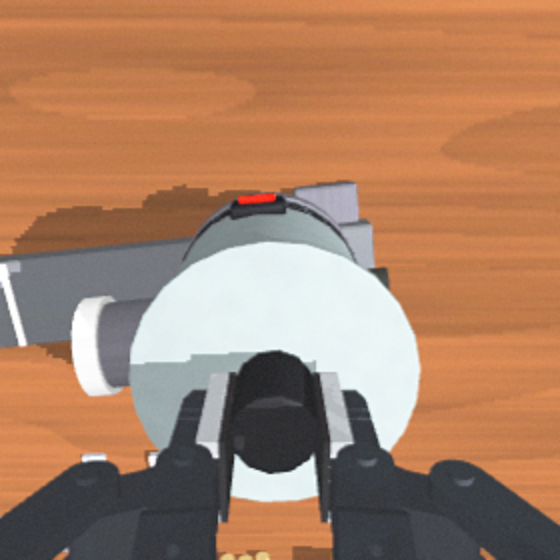

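The cap covers the rim and the plug is inside it with no contact force. Lowering the last 3 mm.

```bash
python3 -m jog '[[[-0.0005,-0.001,-0.001,0,0,0,255],[-0.0005,-0.001,-0.002,0,0,0,255],[-0.0005,-0.001,-0.003,0,0,0,255],[-0.0005,-0.001,-0.003,0,0,0,255],[-0.0005,-0.001,-0.003,0,0,0,255]]]'
```

```text
clock: 6.03
eef_pos: [0.6121, 0.2024, 0.1306]
tool_rot: [0.001, 1.0, 0.0, 0.0]
ft_force: [-0.0, -0.4, 0.3]
grip_width: 0.0219
```

```bash
python3 -m jog '[[[0,0,-0.0005,0,0,0,255],[0,0,-0.001,0,0,0,255],[0,0,-0.001,0,0,0,255]]]'
python3 -m jog '[[[0,0,0,0,0,0,200],[0,0,0,0,0,0,150],[0,0,0,0,0,0,80],[0,0,0,0,0,0,0],[0,0,0,0,0,0,0],[0,0,0,0,0,0,0],[0,0,0.02,0,0,0,0],[0,0,0.06,0,0,0,0],[0,0,0.1,0,0,0,0],[0,0,0.12,0,0,0,0]]]'
```

```text
clock: 6.28
eef_pos: [0.6121, 0.2025, 0.1306]
tool_rot: [0.001, 1.0, 0.0, 0.0]
ft_force: [-2.8, -1.5, 5.0]
grip_width: 0.0222
clock: 7.12
eef_pos: [0.6134, 0.203, 0.2546]
tool_rot: [0.001, 1.0, 0.001, 0.003]
ft_force: [0.4, 0.0, 0.2]
grip_width: 0.0856
```

```bash
python3 - <<'E'
from h import *
m=bot.camera_model('wrist');im=bot.camera('wrist');s=bot.camera('scene');np.savez('w5.npz',**m,im=im)
cv2.imwrite('pics/w5.png',np.vstack([im[:,:],cv2.resize(s[120:250,300:460],None,fx=1.5,fy=1.5,interpolation=2)[:195].copy() if 0 else np.hstack([cv2.resize(s[130:230,320:480],(320,200),interpolation=2),cv2.resize(s[200:280,210:338],(320,200),interpolation=2)])]))
E
python3 -m jog '[[[-0.095,-0.343,0,0,0,90,0],[-0.095,-0.343,0,0,0,90,0],[-0.095,-0.343,0,0,0,90,0],[-0.095,-0.343,0,0,0,90,0],[-0.095,-0.343,0,0,0,90,0],[-0.095,-0.343,0,0,0,90,0],[-0.095,-0.343,0,0,0,90,0],[-0.095,-0.343,0,0,0,90,0],[-0.095,-0.343,0,0,0,90,0],[-0.095,-0.343,0,0,0,90,0]]]'
python3 -m jog '[[[0,-0.01,0,0,0,19,0],[0,-0.01,0,0,0,19,0],[0,-0.01,0,0,0,19,0],[0,-0.01,0,0,0,19,0],[0,-0.01,0,0,0,19,0],[0,-0.01,0,0,0,19,0]]]'
```

```text
clock: 8.05
eef_pos: [0.5147, -0.1457, 0.2482]
tool_rot: [-0.56, 0.828, -0.0, -0.002]
ft_force: [0.7, 1.2, 0.8]
grip_width: 0.0855
clock: 8.55
eef_pos: [0.5168, -0.1503, 0.2487]
tool_rot: [-0.689, 0.725, 0.0, -0.0]
ft_force: [0.3, 0.1, -0.7]
grip_width: 0.0853
```

View pics/w5.png

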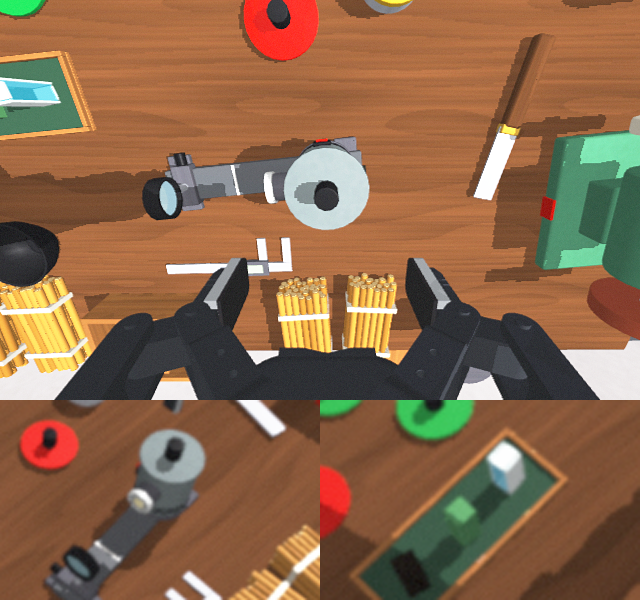

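The cap looks seated on the lamp, level in both the wrist and scene views, and nothing else has moved. Next are the bench axis and the crystal.

Run:
```python
from h import *
d=np.load('w5.npz');m=dict(K=d['K'],T=d['T']);im=d['im'];hsv=cv2.cvtColor(im,cv2.COLOR_BGR2HSV)
# disc
g=(hsv[...,1]<45)&(hsv[...,2]>180);g[:,:284]=0;g[:145]=0;g[:,372:]=0;g[235:]=0
k=blob(g,(327,190))
for z in(.117,.112):
    P=np.array([ray(m,*p,z)[:2] for p in k]);r=cv2.minEnclosingCircle(P.astype(np.float32));e=cv2.fitEllipse(cv2.convexHull(P.astype(np.float32)));print('disc',z,r,e)
w=(im.min(2)>215);w[:160]=0;w[200:]=0;w[:,:225]=0;w[:,250:]=0
ys,xs=np.nonzero(w);P=np.array([ray(m,u,v,.018)[:2] for u,v in zip(xs,ys)]);c=P.mean(0);u,s,v=np.linalg.svd(P-c);q=(P-c)@v[0];print('line',len(P),c,np.ptp(q),v[0],(P.max(0)+P.min(0))/2)
# rail edges: grey mask columns 195..265
rail=(hsv[...,1]<70)&(hsv[...,2]>60)
E=[[],[]]
for x in list(range(205,230))+list(range(246,262)):
    r=np.nonzero(rail[140:215,x])[0]
    if len(r):
        a=r[0]+140;b=r[-1]+140;E[0].append(ray(m,x,a,.018)[:2]);E[1].append(ray(m,x,b,.018)[:2])
for e in E:
    e=np.array(e);f=cv2.fitLine(e.astype(np.float32),cv2.DIST_HUBER,0,.01,.01).ravel();print('edge',f,np.degrees(np.arctan2(f[1],f[0])))
im=bot.camera('wrist');m=bot.camera_model('wrist');o=bot.get_obs();print(o['eef_pos'],o['tool_rot'],o['clock']);np.savez('w6.npz',**m,im=im)
q=proj(m,[.518,-.157,.04]).astype(int);print(q)
cv2.imwrite('pics/w6.png',cv2.resize(im[max(q[1]-75,0):q[1]+75,q[0]-90:q[0]+90],None,fx=4,fy=4,interpolation=2));print(max(q[1]-75,0),q[0]-90)
```

```text
disc 0.117 ((0.6109996438026428, 0.2014055848121643), 0.043972939252853394) ((0.61076420545578, 0.2010398656129837), (0.08669713139533997, 0.0871591791510582), 59.27476119995117)
disc 0.112 ((0.612484872341156, 0.20140527188777924), 0.04477914422750473) ((0.6123005747795105, 0.20103365182876587), (0.08829674124717712, 0.08865291625261307), 59.538230895996094)
line 80 [0.6238656  0.07486158] 0.04158315534428493 [0.99521201 0.09773968] [0.62447446 0.07504488]
edge [ 0.10489108 -0.9944837   0.6016766   0.07248275] -83.9791
edge [ 0.09669379 -0.9953142   0.64600617  0.06739726] -84.45118
[ 0.51688337 -0.15025363  0.24885901] [-6.89288277e-01  7.24487067e-01  3.50677784e-04 -1.92731353e-04] 8.6
[326 174]
99 236
```

View pics/w6.png

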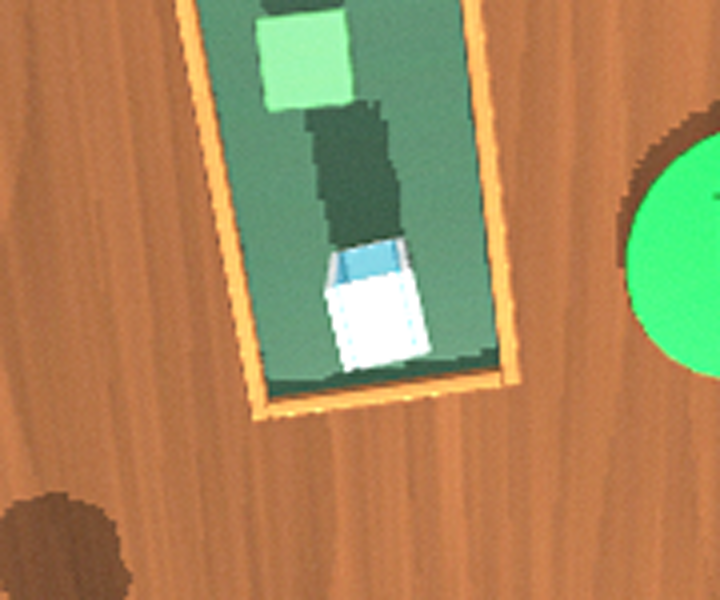

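The crystal's top face is at crop corners (325,292), (410,275), (430,352) and (345,372). The window faces jade (-y), so the grip sides are at image left and right.

Run:
```python
from h import *
d=np.load('w6.npz');m=dict(K=d['K'],T=d['T'])
c=np.array([(325,292),(410,275),(430,352),(345,372)])/4+[236,99]-.4
P=np.array([ray(m,*p,.066)[:2] for p in c]);print(P.round(4),P.mean(0))
for i in range(4):
    e=P[(i+1)%4]-P[i];print(np.linalg.norm(e),np.degrees(np.arctan2(e[1],e[0])))
d=np.load('w1.npz');m=dict(K=d['K'],T=d['T'])
c=np.array([(50,232),(150,222),(172,300),(82,315)])/5+[125,195]-.4
P=np.array([ray(m,*p,.066)[:2] for p in c]);print('w1',P.mean(0),[ (np.linalg.norm(e),np.degrees(np.arctan2(e[1],e[0]))) for e in (np.roll(P,-1,0)-P)])
```

```text
[[ 0.5286 -0.1668]
 [ 0.5036 -0.1706]
 [ 0.4984 -0.1471]
 [ 0.5241 -0.1422]] [ 0.51365392 -0.15668068]
0.025283292638567472 -171.3628617272004
0.02399926733023636 102.29073905499696
0.026076845483257213 10.917177219250133
0.024999369509799495 -79.62895533532166
w1 [ 0.51477807 -0.15729418] [(np.float64(0.027485492553408156), np.float64(96.22026010965253)), (np.float64(0.02346314218651542), np.float64(3.162296500687508)), (np.float64(0.025906419141783484), np.float64(-79.67601559870468)), (np.float64(0.025286721859980852), np.float64(-172.88735857882892))]
```

The edges measure 24–26 mm, as they should. The centre is about (0.514, -0.157) and the yaw about 10°. I'll go lower, aligned, and check again.

```bash
python3 -m jog '[[[-0.003,-0.0067,-0.03,0,0,6,80],[-0.003,-0.0067,-0.06,0,0,12,80],[-0.003,-0.0067,-0.09,0,0,12.7,80],[-0.003,-0.0067,-0.11,0,0,12.7,80],[-0.003,-0.0067,-0.11,0,0,12.7,80],[-0.003,-0.0067,-0.11,0,0,12.7,80]]]'
python3 - <<'E'
from h import *
im=bot.camera('wrist');im=bot.camera('wrist');m=bot.camera_model('wrist');o=bot.get_obs();print(o['eef_pos'],o['tool_rot'],o['clock'],o['grip_width']);np.savez('w7.npz',**m,im=im)
q=proj(m,[.514,-.157,.066]).astype(int);print(q)
g=(im.min(2)>225);k=blob(g,q);P=np.array([ray(m,*p,.066)[:2] for p in k])
r=cv2.minAreaRect((P*1000).astype(np.float32));print(r)
x0,y0=max(q[0]-110,0),max(q[1]-90,0)
print(x0,y0);c=im[y0:y0+180,x0:x0+220].copy();cv2.drawContours(c,[(k-[x0,y0]).astype(int).reshape(-1,1,2)],-1,(0,0,255),1)
cv2.imwrite('pics/w7.png',cv2.resize(c,None,fx=3,fy=3,interpolation=2))
E
```

```text
clock: 9.1
eef_pos: [0.5132, -0.1567, 0.1385]
tool_rot: [0.765, -0.644, -0.001, 0.001]
ft_force: [-0.3, -0.4, -0.1]
grip_width: 0.0585
[ 0.51523938 -0.15741459  0.1409454 ] [ 7.65492367e-01 -6.43443548e-01  1.25230684e-03 -5.17759331e-04] 9.2 0.058752909145472536
[329 219]
((517.9968872070312, -164.46585083007812), (21.270713806152344, 41.33039474487305), 10.743383407592773)
219 129
```

View pics/w7.png

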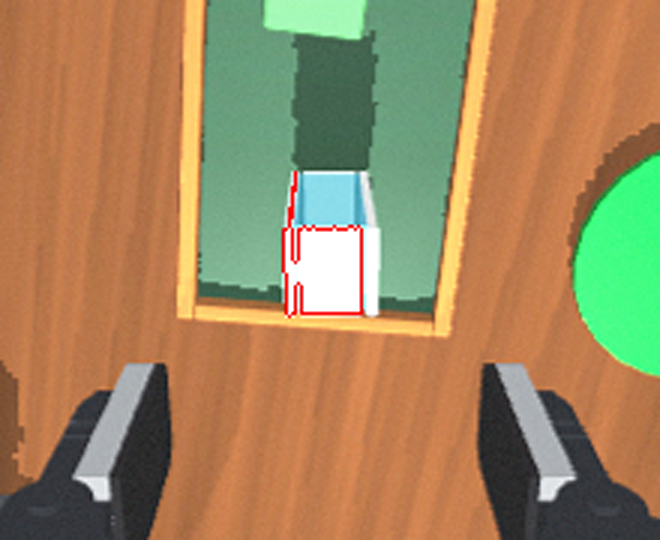

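The jaws are square to the frosted sides. The top-face corners are at crop (282,227), (378,227), (378,316) and (286,316).

Run:
```python
from h import *
d=np.load('w7.npz');m=dict(K=d['K'],T=d['T'])
c=np.array([(282,227),(379,227),(379,316),(285,316)])/3+[219,129]-.4
P=np.array([ray(m,*p,.066)[:2] for p in c]);print(P.mean(0),[ (np.linalg.norm(e),np.degrees(np.arctan2(e[1],e[0]))) for e in (np.roll(P,-1,0)-P)])
print(bot.get_obs()['eef_pos'])
```

```text
[ 0.51413959 -0.15737055] [(np.float64(0.025974967100020317), np.float64(-170.01373795281853)), (np.float64(0.026131452536805367), np.float64(101.13756057827817)), (np.float64(0.026121217650537595), np.float64(10.006472605889272)), (np.float64(0.026138136197358282), np.float64(-79.18336535703332))]
[ 0.51523938 -0.15741459  0.1409454 ]
```

```bash
python3 -m jog '[[[-0.001,0,-0.03,0,0,0,80],[-0.001,0,-0.06,0,0,0,80],[-0.001,0,-0.08,0,0,0,80],[-0.001,0,-0.095,0,0,0,80],[-0.001,0,-0.103,0,0,0,80],[-0.001,0,-0.103,0,0,0,80],[-0.001,0,-0.103,0,0,0,80],[-0.001,0,-0.103,0,0,0,80]]]'
python3 -m jog '[[[0,0,0,0,0,0,110],[0,0,0,0,0,0,130],[0,0,0,0,0,0,150],[0,0,0,0,0,0,170],[0,0,0,0,0,0,190],[0,0,0,0,0,0,220],[0,0,0,0,0,0,255],[0,0,0,0,0,0,255],[0,0,0,0,0,0,255]]]'
```

```text
clock: 9.87
eef_pos: [0.5147, -0.1577, 0.0382]
tool_rot: [0.766, -0.643, 0.002, -0.001]
ft_force: [1.0, -0.3, 0.7]
grip_width: 0.0586
clock: 10.62
eef_pos: [0.5135, -0.1574, 0.0369]
tool_rot: [0.766, -0.643, 0.001, -0.0]
ft_force: [-0.5, 0.8, 5.3]
grip_width: 0.0244
```

```bash
python3 -m jog '[[[0,0,0.015,0,0,0,255],[0,0,0.04,0,0,0,255],[0,0,0.07,0,0,0,255],[0,0,0.105,0,0,0,255],[0,0,0.14,0,0,0,255],[0.01,0.02,0.155,0,0,-1,255],[0.025,0.05,0.155,0,0,-2,255],[0.04,0.085,0.155,0,0,-3,255],[0.055,0.12,0.155,0,0,-4.1,255],[0.07,0.155,0.155,0,0,-4.1,255]]]'
python3 -m jog '[[[0.015,0.03,0,0,0,0,255],[0.029,0.055,0,0,0,0,255],[0.036,0.07,0,0,0,0,255],[0.04,0.0785,0,0,0,0,255],[0.04,0.0785,0,0,0,0,255],[0.04,0.0785,0,0,0,0,255],[0.04,0.0785,0,0,0,0,255]]]'
python3 - <<'E'
from h import *
im=bot.camera('wrist');m=bot.camera_model('wrist');o=bot.get_obs();print(o['eef_pos'],o['tool_rot'],o['grip_width'],o['ft_force']);np.savez('w8.npz',**m,im=im)
s=bot.camera('scene');cv2.imwrite('pics/w8.png',np.vstack([im,np.hstack([cv2.resize(s[120:220,320:480],(320,200),interpolation=2),cv2.resize(s[200:300,210:370],(320,200))])]))
E
```

```text
clock: 11.45
eef_pos: [0.583, -0.0009, 0.1906]
tool_rot: [0.741, -0.671, -0.001, 0.0]
ft_force: [0.8, 0.9, -0.9]
grip_width: 0.0245
clock: 12.03
eef_pos: [0.6224, 0.075, 0.1909]
tool_rot: [0.742, -0.671, -0.0, 0.001]
ft_force: [-0.0, 0.2, -0.8]
grip_width: 0.0242
[0.62244596 0.07485101 0.19121934] [ 7.41453274e-01 -6.71004323e-01 -1.48319915e-04  4.67521876e-04] 0.024456656520409 [ 0.21090268  0.17056977 -0.64523045]
```

View pics/w8.png

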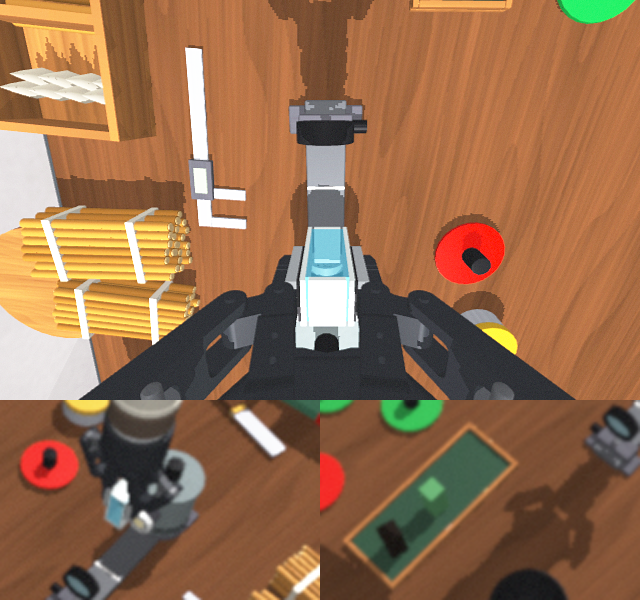

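The crystal is held upright with its window square to the rail. Jade and horn are still in the tray, and the cap is still seated. Now fine alignment from this view.

Run:
```python
from h import *
d=np.load('w8.npz');m=dict(K=d['K'],T=d['T']);im=d['im'];hsv=cv2.cvtColor(im,cv2.COLOR_BGR2HSV)
tz=.1910
w=(im.min(2)>200);w[:180]=0;w[195:]=0;w[:,:300]=0;w[:,352:]=0
ys,xs=np.nonzero(w);P=np.array([ray(m,u,v,.018)[:2] for u,v in zip(xs,ys)]);c=P.mean(0);u,s,v=np.linalg.svd(P-c);print('line',len(P),c,(P.max(0)+P.min(0))/2,np.ptp((P-c)@v[0]),v[0])
rail=(hsv[...,1]<70)
E=[[],[]]
for y in list(range(152,182))+list(range(195,218)):
    r=np.nonzero(rail[y,285:370])[0]+285;E[0].append(ray(m,r[0],y,.018)[:2]);E[1].append(ray(m,r[-1]+1,y,.018)[:2])
for e in E:
    f=cv2.fitLine(np.array(e,np.float32),cv2.DIST_HUBER,0,.01,.01).ravel();print('edge',f,np.degrees(np.arctan2(f[1],f[0])))
# crystal white/cyan silhouette widths per row
for y in(222,226,228,230,235,245,255,265,275,280,290,300,310):
    row=im[y,285:370].astype(int);a=[i+285 for i,p in enumerate(row) if p[0]>170];print(y,a[0] if a else None,a[-1] if a else None,end=' | ')
print()
for n,p,z in[('bl',(312,228),tz-.031),('br',(349,228),tz-.031),('tl',(302,278),tz+.029),('tr',(355,278),tz+.029)]:print(n,ray(m,*p,z).round(4))
x=cv2.resize(im[215:335,280:375],None,fx=5,fy=5,interpolation=2);cv2.imwrite('pics/w9.png',x)
```

```text
line 112 [0.62417848 0.075377  ] [0.62443893 0.07549996] 0.04280494704786632 [-0.99477095 -0.10213108]
edge [ 0.10927385 -0.9940117   0.6473694   0.06180966] -83.72654
edge [ 0.10238077 -0.99474525  0.60324126  0.06621291] -84.12371
222 None None | 226 None None | 228 308 346 | 230 308 346 | 235 307 347 | 245 305 348 | 255 299 362 | 265 302 364 | 275 296 353 | 280 295 368 | 290 300 354 | 300 300 354 | 310 300 353 | 
bl [0.6338 0.0647 0.16  ]
br [0.6097 0.0622 0.16  ]
tl [0.6355 0.0627 0.22  ]
tr [0.6119 0.0603 0.22  ]
```

View pics/w9.png

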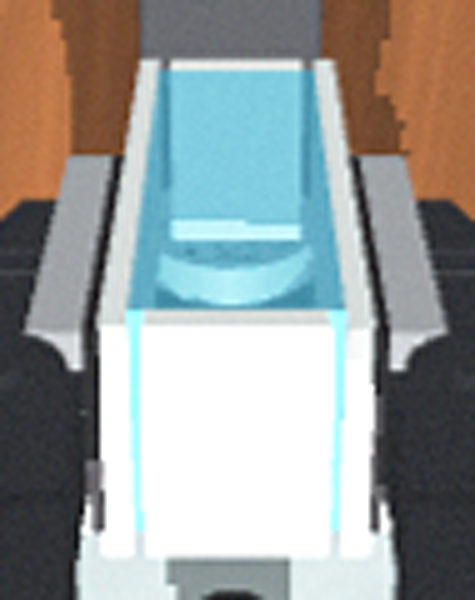

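Run:
```python
from h import *
d=np.load('w8.npz');m=dict(K=d['K'],T=d['T']);tz=.1912
C=lambda x,y:(280+x/5-.4,215+y/5-.4)
R={}
for n,p,z in[('bl',(140,60),tz-.031),('br',(333,60),tz-.031),('tl',(97,318),tz+.029),('tr',(377,318),tz+.029),('Tl',(102,556),tz+.029),('Tr',(380,556),tz+.029)]:R[n]=ray(m,*C(*p),z)[:2];print(n,R[n].round(4))
a=lambda p,q:np.degrees(np.arctan2(*(R[q]-R[p])[::-1]))
print(a('tr','tl'),a('br','bl'),a('Tr','Tl'),'top c',(R['tl']+R['tr']+R['Tl']+R['Tr'])/4,'front mid',(R['tl']+R['tr'])/2,(R['bl']+R['br'])/2)
o=bot.get_obs();print(o['eef_pos'],o['tool_rot'],m['T'][:3,3])
```

```text
bl [0.6368 0.0639]
br [0.6117 0.0614]
tl [0.6368 0.0628]
tr [0.6119 0.0603]
Tl [0.6345 0.0891]
Tr [0.6081 0.0865]
5.721191081093589 5.7270819154134855 5.714977808276415 top c [0.62284082 0.07466892] front mid [0.62435375 0.06155578] [0.62424044 0.06261131]
[0.62258954 0.07479249 0.19138857] [ 7.41369812e-01 -6.71096663e-01 -6.57009066e-05  2.58264197e-04] [ 0.6316142  -0.00922565  0.32628009]
```

The crystal is upright, and its yaw of 5.7° against the beam normal's 5.9° makes it square. Its centre is about (0.623, 0.0746) and the target is (0.6241, 0.0756). I'll shift by 1 mm in each and lower it straight down.

```bash
python3 -m jog '[[[0.0011,0.001,-0.03,0,0,0.2,255],[0.0011,0.001,-0.055,0,0,0.2,255],[0.0011,0.001,-0.08,0,0,0.2,255],[0.0011,0.001,-0.1,0,0,0.2,255],[0.0011,0.001,-0.109,0,0,0.2,255],[0.0011,0.001,-0.112,0,0,0.2,255],[0.0011,0.001,-0.112,0,0,0.2,255],[0.0011,0.001,-0.112,0,0,0.2,255],[0.0011,0.001,-0.112,0,0,0.2,255],[0.0011,0.001,-0.112,0,0,0.2,255]]]'
python3 - <<'E'
from h import *
im=bot.camera('wrist');s=bot.camera('scene');o=bot.get_obs();m=bot.camera_model('scene');mw=bot.camera_model('wrist')
print(o['clock'],o['eef_pos'],o['tool_rot'],o['grip_width'],o['ft_force'],abs(o['joint_vel']).max())
c=np.array([.6241,.0756,.078]);b=np.array([.1019,-.9948,0]);n=np.array([.9948,.1019,0])
for sx in(-1,1):
  pts=[c+b*.0125*sx+n*a+np.array([0,0,h]) for a,h in((-.0125,-.03),(.0125,-.03),(.0125,.03),(-.0125,.03))]
  print('expected wrist px',[proj(mw,p).round(1).tolist() for p in pts])
q=proj(mw,c).astype(int)
a=cv2.resize(im[150:400,200:450],(600,600),interpolation=2) if 0 else cv2.resize(im[200:350,240:415],(560,480),interpolation=2)
print('crop 240,200 x3.2')
z=cv2.resize(s[140:240,325:425],(240,240),interpolation=2)
cv2.imwrite('pics/w10.png',np.hstack([a,np.vstack([z,z*0])]))
E
```

```text
clock: 12.97
eef_pos: [0.6253, 0.0774, 0.0811]
tool_rot: [0.743, -0.669, 0.001, -0.001]
ft_force: [0.4, 0.7, -1.4]
grip_width: 0.0246
13.0667 [0.62485838 0.07742223 0.0805227 ] [ 7.43220408e-01 -6.69045831e-01  7.00330186e-04 -7.80651089e-04] 0.024279239209535654 [-0.735445    0.02698786 -1.59136134] 0.007216377346763667
expected wrist px [[347.4, 256.8], [310.9, 256.6], [303.8, 319.6], [355.9, 319.8]]
expected wrist px [[348.4, 223.1], [310.3, 222.9], [302.5, 274.6], [358.0, 274.8]]
crop 240,200 x3.2
```

The picture limit is reached, so the rest is checked numerically. The measured pose says the crystal is about (+1.2, +1.6, +1.5) mm off, so I'll correct that and check the window edges by mask.

```bash
python3 -m jog '[[[-0.0012,-0.0015,-0.0016,0,0,0,255],[-0.0012,-0.0015,-0.0016,0,0,0,255],[-0.0012,-0.0015,-0.0016,0,0,0,255],[-0.0012,-0.0015,-0.0016,0,0,0,255],[-0.0012,-0.0015,-0.0016,0,0,0,255],[-0.0012,-0.0015,-0.0016,0,0,0,255]]]'
python3 - <<'E'
from h import *
im=bot.camera('wrist');s=bot.camera('scene');o=bot.get_obs();mw=bot.camera_model('wrist')
print(o['clock'],o['eef_pos'],o['tool_rot'],o['grip_width'],o['ft_force'],abs(o['joint_vel']).max())
c=np.array([.6241,.0756,.078]);b=np.array([.1019,-.9948,0]);n=np.array([.9948,.1019,0])
pts=[c+b*.0125+n*a+np.array([0,0,h]) for a,h in((.0125,-.03),(-.0125,-.03),(.0125,.03),(-.0125,.03))]
print('expected',[proj(mw,p).round(1).tolist() for p in pts])
# frosted bottom front edge: bright low-sat row between dark rail and cyan window, mid column
x=int(proj(mw,c)[0])
for xx in(x-6,x,x+6):print([ (y,*im[y,xx].tolist()) for y in range(216,232,1)])
for y in(226,235,245):
    r=im[y].astype(int);a=[i for i in range(290,375) if r[i].min()>150];print(y,a)
np.savez('w11.npz',**mw,im=im,s=s)
E
```

```text
clock: 13.57
eef_pos: [0.6229, 0.0758, 0.0777]
tool_rot: [0.743, -0.669, -0.0, 0.0]
ft_force: [-0.1, -0.9, -1.0]
grip_width: 0.024
13.6667 [0.62295499 0.07579584 0.07769271] [ 7.43195328e-01 -6.69074513e-01  9.37927123e-06  1.82496729e-05] 0.024500647634843314 [ 0.10732494 -0.10024985  0.03264565] 0.003449851490845986
expected [[306.8, 226.6], [345.4, 226.7], [297.5, 280.9], [354.0, 281.1]]
[(216, 175, 167, 165), (217, 173, 168, 163), (218, 173, 168, 162), (219, 175, 169, 165), (220, 179, 170, 166), (221, 181, 173, 169), (222, 115, 109, 107), (223, 108, 102, 98), (224, 125, 122, 122), (225, 255, 255, 255), (226, 246, 249, 249), (227, 216, 218, 213), (228, 226, 228, 228), (229, 219, 199, 135), (230, 220, 199, 122), (231, 218, 198, 122)]
[(216, 175, 168, 165), (217, 174, 170, 165), (218, 177, 168, 165), (219, 178, 168, 164), (220, 177, 168, 164), (221, 178, 172, 167), (222, 117, 108, 107), (223, 107, 102, 98), (224, 124, 122, 123), (225, 254, 255, 255), (226, 247, 249, 249), (227, 214, 217, 208), (228, 221, 224, 225), (229, 217, 198, 133), (230, 218, 197, 119), (231, 219, 200, 126)]
[(216, 175, 169, 166), (217, 173, 167, 164), (218, 175, 167, 164), (219, 177, 170, 163), (220, 175, 163, 161), (221, 179, 171, 168), (222, 181, 176, 170), (223, 115, 109, 108), (224, 123, 120, 121), (225, 253, 255, 255), (226, 247, 249, 249), (227, 218, 219, 216), (228, 222, 226, 227), (229, 220, 201, 139), (230, 218, 196, 118), (231, 219, 195, 120)]
226 [298, 299, 300, 301, 302, 303, 304, 305, 306, 307, 308, 309, 310, 311, 312, 313, 314, 315, 316, 317, 318, 319, 320, 321, 322, 323, 324, 325, 326, 327, 328, 329, 330, 331, 332, 333, 334, 335, 336, 337, 338, 339, 340, 341, 342, 343, 344, 345, 346, 347, 348, 349, 350, 351, 352, 353, 354]
235 [307, 308, 309, 310, 344, 345, 346, 347, 348, 349, 350, 351, 352]
245 [305, 306, 307, 308, 309, 345, 346, 347, 348, 349]
```

The bottom window edge is at row 227 against 226.6 expected. The sides are about 1.3 px (0.8 mm) to the low-x side, which agrees with the measured pose. One last small trim.

```bash
python3 -m jog '[[[0.0008,0,0.001,0,0,0,255],[0.0008,0,0.001,0,0,0,255],[0.0008,0,0.001,0,0,0,255],[0.0008,0,0.001,0,0,0,255],[0.0008,0,0.001,0,0,0,255],[0.0008,0,0.001,0,0,0,255],[0.0008,0,0.001,0,0,0,255],[0.0008,0,0.001,0,0,0,255]]]'
python3 - <<'E'
from h import *
im=bot.camera('wrist');o=bot.get_obs();mw=bot.camera_model('wrist')
print(o['clock'],o['eef_pos'],o['tool_rot'],o['grip_width'],o['ft_force'],abs(o['joint_vel']).max())
c=np.array([.6241,.0756,.078]);b=np.array([.1019,-.9948,0]);n=np.array([.9948,.1019,0])
e=[proj(mw,c+b*.0125+n*a+np.array([0,0,h])) for a,h in((.0125,-.03),(-.0125,-.03),(.0125,.03),(-.0125,.03))]
for y in(235,240,245,250):
    a=[i for i in range(290,375) if im[y,i].min()>150];L=[i for i in a if i<325];R=[i for i in a if i>325]
    f=lambda p,q:p[0]+(q[0]-p[0])*(y-p[1])/(q[1]-p[1]);print(y,L,R,f(e[0],e[2]),f(e[1],e[3]))
s=bot.camera('scene');t=bot.camera('top')
# unmoved check: difference to the first views away from arm
for i,f,box in((s,'scene0',None),(t,'top0',None)):
    d=np.abs(i.astype(int)-cv2.imread(f'pics/{f}.png')).max(2)>60;k,l,st,ce=cv2.connectedComponentsWithStats(d.astype(np.uint8));print(f,[(r[:4].tolist(),int(r[4])) for r in st[1:] if r[4]>60])
E
```

```text
clock: 14.33
eef_pos: [0.6237, 0.0758, 0.0787]
tool_rot: [0.743, -0.669, 0.0, -0.0]
ft_force: [-0.6, 0.7, -0.9]
grip_width: 0.0244
14.3833 [0.62373171 0.07578414 0.07871815] [ 7.43189147e-01 -6.69081379e-01 -6.77966700e-06  1.51032645e-05] 0.024388218752038022 [ 0.50898483 -0.11968519 -1.09822275] 0.0011714838039508164
235 [307, 308, 309, 310] [344, 345, 346, 347, 348, 349, 350, 351, 352, 353] 306.69846258676966 347.9534866086589
240 [306, 307, 308, 309] [344, 345, 346, 347, 348] 305.89193592912795 348.7936097940514
245 [305, 306, 307, 308] [345, 346, 347, 348, 349] 305.0854092714862 349.6337329794439
250 [293, 294, 295, 297, 298, 299, 300, 304, 305, 306, 307, 308] [346, 347, 348, 349, 354, 355, 356, 357, 358, 360] 304.2788826138445 350.4738561648364
scene0 [([190, 0, 23, 10], 80), ([208, 0, 26, 34], 260), ([296, 0, 139, 162], 9206), ([235, 7, 34, 41], 419), ([169, 34, 23, 20], 185), ([199, 37, 27, 13], 168), ([196, 48, 32, 27], 638), ([178, 56, 12, 9], 61), ([372, 89, 14, 16], 81), ([185, 93, 11, 12], 85), ([381, 101, 18, 15], 142), ([213, 116, 14, 14], 88), ([392, 124, 31, 47], 367), ([358, 155, 38, 50], 650), ([298, 168, 29, 25], 541), ([200, 188, 13, 17], 79), ([277, 216, 15, 21], 212), ([189, 226, 23, 30], 286), ([163, 272, 24, 30], 88)]
top0 [([222, 100, 108, 274], 18584), ([336, 148, 104, 24], 763), ([313, 153, 26, 11], 97), ([405, 186, 25, 11], 88), ([419, 202, 76, 69], 1250), ([361, 205, 13, 13], 134), ([418, 206, 16, 16], 68), ([303, 225, 23, 30], 500), ([407, 265, 107, 47], 1206), ([388, 282, 23, 24], 223), ([170, 296, 75, 104], 5011), ([64, 336, 33, 9], 99), ([36, 354, 23, 9], 94), ([327, 362, 25, 12], 191), ([57, 364, 18, 28], 193), ([300, 385, 29, 15], 189)]
```

The window edges now match to well under a pixel, and the arm is still. The image differences lie where the arm, its shadow, the cap and the crystal moved. Handing in.

```bash
python3 -c "
from workcell import bot
print(bot.job_done()); print(bot.get_obs()['eef_pos'],bot.get_obs()['grip_width'])"
```

```text
the job is handed in; nothing more can be done
None
the job is handed in; nothing more can be done
```

I seated the grey cap on the lamp rim and let go. I then picked the crystal up by its frosted sides and am holding it still in the middle of the light path. I handed the job in at about 14.5 s; it reported no verdict.

**Cap:** after release, its disc measured about (0.611, 0.201), against the rim at (0.6115, 0.201). It looked round and level in the wrist and scene pictures.

**Crystal:** measured against beam_mid at about (0.624, 0.0756, 0.078) m, worked out from the rail edges, the white line and the lamp centre.
- **Position:** in the last wrist view its sides matched the expected pixels to within about half a pixel. The tool was at (0.6237, 0.0758, 0.0787), which puts the window centre at 78 mm high, give or take about 1 mm. That height comes from where I gripped it, not from a separate measurement.
- **Squareness:** it is within about 0.3° of square to the beam.
- **Steadiness:** the arm was still and the wrist force was about 1 N.

**Checks that failed or disagreed:**
- Two automatic fits of the cap in the gripper were spoiled by the grey lamp behind it, so I used the picture columns instead.
- The final close-up could not be viewed because the picture limit was reached, so I checked it by pixel values.
- The before-and-after image comparison also flagged areas I put down to the arm and its shadow. It therefore does not strictly prove that nothing else moved; in the last pictures I could view, nothing else looked disturbed.

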